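Set the pastry crimping tweezers to the marked gap

TASK

As a dry run for crimping a tart, lift the sprung crimping tweezers off their wooden stand, dip both orange tips well down into the empty yellow ramekin (a good 15 mm below its rim) and draw them out again. Then bring the tips just above the gauge tile (within about 15 mm, not touching it), squeeze until each tip is over its own red line, a 12 mm gap, and hold that steady for three seconds; finish still holding the tweezers there, squeezed to the lines. Never pinch the tips shut, and do not knock the ramekin, blue bowl, cutter or jar about.

Things in the scene. Friction and masses are not known exactly. Their poses are not given: they have to be found in the camera images.
- tweezers: Steel sprung tweezers, 165 mm long, 74 g, level on the stand. Origin midway between the two teal grip plates (34 mm long, 18 mm high, outside the two legs) at half height; grip there from above, across y. x runs from heel (steel block 26 x 20 x 14 mm, centred at x -92 mm) to tips, y from right to left leg, z up. Legs (10 mm high) bend straight down at x 60 mm to orange tips 70 mm below the origin.
- tip_left (a point): bottom of the left (+y) orange tip (16 mm along x, 4 mm thick, 14 mm high), on its inner face; the tip gap is its distance to tip_right
- tip_right (a point): bottom of the right (-y) orange tip, on its inner face
- jaw_mid (a point): point midway between the two tips' bottoms: (60, 0, -70) mm in the tweezers' frame; moves with the tweezers
- leg_left (a joint): swing of the left leg about its hinge at x -85 mm; the right leg mirrors it. 0 rad = sprung open: tip gap 34 mm, 39 mm over the grip plates. 0.076 = 12 mm gap, 26 mm over the plates, which are then parallel. 0.108 = 3 mm gap, all but shut. Tip gap changes 1.7 mm per mm of grip width. Each finger pushes about 3.5 N to start closing, 9 N at the 12 mm gap.
- stand: fixed wooden stand, base 175 x 70 x 10 mm; origin on the counter 100 mm straight below the tweezers' starting origin, same yaw. A rear post (x -106 to -82 mm) cups the heel between cheeks 101 mm high; a crossbar 64 mm wide (x 30 to 40 mm, top 95 mm high) carries the legs; between them the fingers have room. Lift the tweezers straight up 30 mm or more to clear it.
- ramekin: empty round yellow ramekin, loose, 76 mm over the rim, walls 4 mm, 45 mm high; origin at the centre of its underside, z up
- ramekin_rim (a point): centre of the ramekin's mouth, at rim height
- gauge: fixed wooden gauge tile with a white face, 100 x 80 mm, top 16 mm above the counter; origin at the centre of its underside. Two red lines, 70 mm long and 2 mm wide, run along its x, their centres at y = +6 and -6 mm. The tweezers' x must lie along the tile's x, either way round
- mark (a point): midpoint between the two red lines, on the tile's white top face (axes as the tile's)
- bowl: bystander: blue bowl, 90 mm wide, 42 mm high, loose; origin at the centre of its underside
- cutter: bystander: copper ring cookie cutter, 72 mm wide, 28 mm high, loose; origin at the centre of its underside
- jar: bystander: small spice jar with black cap, 44 mm wide, 68 mm high, loose; origin at the centre of its underside
There are look-alikes about, which are no part of the job. Leave any turquoise look-alike of the gauge alone. Leave any black look-alike of the stand alone.

How it is judged:
By the outcome, as a careful person would: the job done as asked, in the order asked, and still so for the second after the job is handed in, while the arm keeps its last pose, push and grip.
It also fails if it takes over 54 s, if anything falls off the work surface, if the arm or the gripper's body presses on something with over 40 N, if the wrist force passes 120 N, or if a joint passes its speed limit or range.

ROBOT

A 6-joint arm with a two-finger parallel gripper is mounted at the origin on the work surface. World frame = base frame: x ahead of the robot, y to its left, z up, the work surface at z = 0. Lengths are in m, angles in degrees, forces in N, time in s.
With the tool pointing down it reaches from about 0.25 to 0.725 m from the base axis. Payload 9.7 kg.
Tool frame: the origin (TCP) lies midway between the tips of the shut fingers; the grasp point (between the pads) lies 19 mm behind it; z points along the fingers, y is the line along which they close (so a half turn about z gives the same grasp; the last joint's range is limited). The gripper opens to 85 mm and grips with 20 to 120 N. Pads are 22 mm wide; open, the fingers measure 114 mm over their backs; the gripper's body (76 mm by 85 mm) begins 54 mm behind the grasp point. The pads swing forward as they close: fully open they stand 13 mm farther back than shut.
Start: joints at [-72.708, 4.979, 10.078, 95.1, 0, 90], TCP at [0.163, -0.525, 0.231] pointing down, gripper open.
Joint ranges: [-179.16, 179.16], [-48.56, 103.87], [-65.8, 70.77], [-126.05, 130.52], [-82.76, 87.17], [-180, 180]. Speed limits (degrees/s): [127.2, 127.2, 147.25, 180, 180, 180].

INTERFACE

Orientations are given as [roll, pitch, yaw] about the fixed x, y, z axes, in that order (R = Rz(yaw) Ry(pitch) Rx(roll)).
In Python, from workcell import * gives the robot as it stands.
- The arm moves only by the tool servo_tool, never from a script. Its argument "moves" is a list of rows, each a list of 4 numbers: the shift along the world's x, y, z in cm, then the turn about the world's z in rad. A call has 1 to 20 rows; each row is the pose to reach, as a shift and turn from the pose commanded when the call began; what a row does not reach only later rows make up. A row lasts 1/12 s, in which the tool goes at most 41.7 mm and 7.16 degrees, less where a joint would pass 70% of its speed; a pose out of reach is approached as far as the arm can. A call with a gripper value outside its range is refused whole. "claw" is the closure, from 0 (fully open) to 1 (shut), set as the call begins (left out, the last holds). The fingers move at their own pace and stop on an object; "force" is the grip in N (left out, the last holds). Time passes only in rows, so rows that repeat a pose let the fingers close. It gives the time, the measured TCP pose, the force, the opening and the grip force at its end, in the units of the state.
- get_obs(): the state, without advancing time (a new reading comes with each control period).
- camera(name): name is "scene" or "top" or "wrist"; returns the picture (384x512x3 uint8, red, green, blue); there is no depth.
- get_calibration(name): a dict with "fx", "fy", "cx", "cy" (pixels), "k1" (the pictures are not rectified: a ray, as slopes to the right and down, at radius r is drawn at 1 + k1 r^2 times it, then the intrinsics apply), "rvec" (rotation vector, rad) and "tvec" (3), from world to camera coordinates, as OpenCV has them; the wrist camera has in their place "tool_from_camera" (4x4, takes a point from camera to tool coordinates, whose origin is the TCP and whose axes are the flange's). Camera axes: x right, y down, z forward; pixel columns grow to the right and rows downward; lengths in m; the calibration is good to about 2 mm. A picture is of the moment at which its call begins: read the wrist's pose just before it. get_calibration takes no time and is no camera call.
- job_done(): hands the job in; it is judged then, once.
The state is a dict: "time": time; "q": joint angles; "qd": joint speeds; "joint_efforts": joint torques, N m; "ee_pos": TCP position; "tcp_rot": TCP orientation; "wrist_force": force on the tool from outside, world axes, zero at the start; "torque": the same for the moment, N m; "opening": finger opening in m; "grasp_force": force on a finger pad.
Only numpy, scipy, OpenCV 4.12 (cv2) and the standard library are available. Lean on these libraries where they do the work, as an engineer would, in place of code of your own. Each camera call takes 0.05 s, during which the arm holds its last target. There are 200 camera calls.

## Working session

There is one attempt and no reset: what is moved stays moved. The work goes in short steps, Python scripts to look and compute and a tool call to move; the robot and the scene stay as the last step left them, time stands still between calls to the robot, and variables do not carry over. Pictures are saved under pics/ and viewed, at most 13 in all, crops included, and the job is handed in when it is done.

Besides the shell and the picture viewer there is one more tool, called after "Emit:" in YAML: its name, and indented under it one key for each argument. servo_tool: Moves the arm, as the interface text tells. Its arguments: {"type":"object","properties":{"moves":{"type":"array","items":{"type":"array","items":{"type":"number"}}},"claw":{"type":"number"},"force":{"type":"number"}},"required":["moves"]}

```bash
mkdir -p pics; ls; python3 - <<'E'
from workcell import *
import cv2
for n in("scene","top"):
    im=camera(n); cv2.imwrite(f"pics/{n}0.png",im[:,:,::-1]); c=get_calibration(n); print(c)
print(get_calibration("wrist")); print(get_obs())
E
```

```text
pics
{'fx': 471.67440051653927, 'fy': 471.67440051653927, 'cx': 255.98712785557134, 'cy': 196.45625801161822, 'k1': -0.19865775832970897, 'rvec': array([ 1.64845465,  1.94257737, -0.74911916]), 'tvec': array([ 0.16843322, -0.33869929,  1.80020648])}
{'fx': 481.17127691110136, 'fy': 481.17127691110136, 'cx': 254.0988548241459, 'cy': 191.8269570258702, 'k1': 0.004070073427466897, 'rvec': array([ 2.2266121 , -2.18353924,  0.07097015]), 'tvec': array([-0.09080952,  0.56263779,  1.32449661])}
{'fx': 265.37813047330275, 'fy': 265.37813047330275, 'cx': 259.5101523330949, 'cy': 192.39732214083094, 'k1': -0.059245058052944735, 'tool_from_camera': array([[ 5.35821507e-04, -9.46193534e-01, -3.23600847e-01,
         8.30857678e-02],
       [ 9.99999807e-01,  4.04877276e-04,  4.71967685e-04,
         1.22313821e-03],
       [-3.15554142e-04, -3.23601038e-01,  9.46193568e-01,
        -1.43452979e-01],
       [ 0.00000000e+00,  0.00000000e+00,  0.00000000e+00,
         1.00000000e+00]])}
{'time': 0.1, 'q': array([-7.27091744e+01,  5.00932240e+00,  1.00408850e+01,  9.50985026e+01,
        1.74075708e-04,  9.00006144e+01]), 'qd': array([-0.00053308, -0.09022176,  0.07740052, -0.07119109,  0.0401571 ,
        0.02941024]), 'joint_efforts': array([ 4.95636286e-04, -5.21560371e+01,  4.65652335e+01,  1.59992441e-02,
        1.31667707e-05, -1.83212131e-05]), 'ee_pos': array([ 0.16341804, -0.52496806,  0.23065771]), 'tcp_rot': array([-1.79933060e+02, -1.73357820e-04,  1.72902111e+01]), 'wrist_force': array([ 0.12941889,  0.37811497, -0.76491888]), 'torque': array([-0.00817294, -0.05310003,  0.00835914]), 'grasp_force': 0.0, 'opening': 0.08492010610516981}
```

View pics/scene0.png

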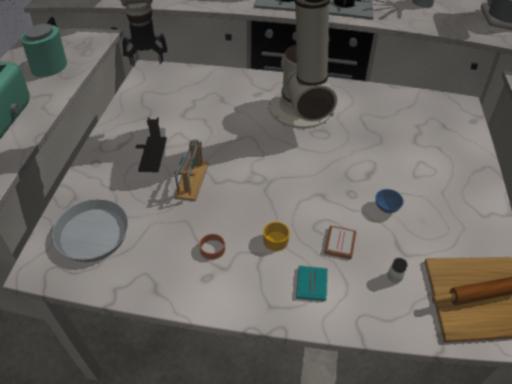

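View pics/top0.png

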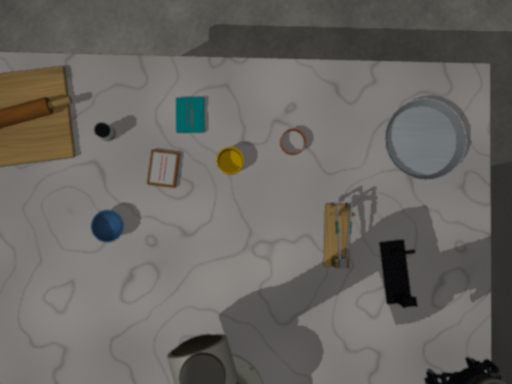

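The scene view shows the tweezers' stand at about (190,175), the yellow ramekin at (277,236) and the white gauge at (341,242). In the top view they are at (338,235), (230,160) and (164,168). The black and turquoise look-alikes are easy to tell apart.

```bash
cat > h.py <<'E'
from workcell import *
import cv2, numpy as np
from scipy.spatial.transform import Rotation as R
def cam(name,obs=None):
    c=get_calibration(name); K=np.array([[c['fx'],0,c['cx']],[0,c['fy'],c['cy']],[0,0,1]]); d=np.array([c['k1'],0,0,0,0])
    if name=="wrist":
        o=obs or get_obs(); T=np.eye(4); T[:3,:3]=R.from_euler('xyz',o['tcp_rot'],degrees=True).as_matrix(); T[:3,3]=o['ee_pos']
        T=T@c['tool_from_camera']
        return K,d,T[:3,:3],T[:3,3]
    Rm=cv2.Rodrigues(c['rvec'])[0]; return K,d,Rm.T,-Rm.T@c['tvec']
def rays(C,px):
    K,d,Rw,o=C; u=cv2.undistortPoints(np.float64(px).reshape(-1,1,2),K,d).reshape(-1,2)
    return o,np.c_[u,np.ones(len(u))]@Rw.T
def onz(C,px,z):
    o,r=rays(C,px); return o+r*((z-o[2])/r[:,2])[:,None]
def proj(C,P):
    K,d,Rw,o=C; return cv2.projectPoints(np.float64(P).reshape(-1,1,3),cv2.Rodrigues(Rw.T)[0],-Rw.T@o,K,d)[0].reshape(-1,2)
def tri(Cs,pxs):
    A=np.zeros((3,3));b=np.zeros(3);L=[]
    for C,p in zip(Cs,pxs):
        o,r=rays(C,[p]);r=r[0]/np.linalg.norm(r[0]);M=np.eye(3)-np.outer(r,r);A+=M;b+=M@o;L.append((M,o))
    x=np.linalg.solve(A,b); return x,[float(np.linalg.norm(M@(x-o))) for M,o in L]
def mask(im,lo,hi,box=None):
    h=cv2.cvtColor(im,cv2.COLOR_RGB2HSV); m=cv2.inRange(h,np.array(lo),np.array(hi))
    if box: k=np.zeros_like(m);x0,y0,x1,y1=box;k[y0:y1,x0:x1]=1;m=m*k
    return m
def big(m):
    c=cv2.findContours(m,cv2.RETR_EXTERNAL,cv2.CHAIN_APPROX_NONE)[0]; return max(c,key=cv2.contourArea)
E
python3 - <<'E'
from h import *
T=cv2.imread('pics/top0.png')[:,:,::-1].copy();S=cv2.imread('pics/scene0.png')[:,:,::-1].copy()
CT,CS=cam('top'),cam('scene')
yt=big(mask(T,(18,120,60),(35,255,255),(205,135,255,185)));ys=big(mask(S,(18,120,60),(35,255,255),(255,215,300,260)))
print('yel',cv2.minEnclosingCircle(yt),cv2.boundingRect(yt),cv2.boundingRect(ys))
print('ram top at .045 ',onz(CT,[cv2.minEnclosingCircle(yt)[0]],.045))
for n,px in dict(gauge=(164,168),stand=(338,235),ram=(230,160),bowl=(107,226),jar=(104,130),cutter=(293,141)).items(): print(n,onz(CT,[px],.02)[0].round(3))
a=cv2.resize(T[190:280,300:380],None,fx=5,fy=5,interpolation=2);b=cv2.resize(S[130:210,150:230],None,fx=5,fy=5,interpolation=2)
a=cv2.copyMakeBorder(a,0,0,0,0,0);b=cv2.copyMakeBorder(b,0,50,0,0,0)
cv2.imwrite('pics/c1.png',np.hstack([a,b])[:,:,::-1])
E
```

```text
yel ((229.7239532470703, 160.140625), 13.878374099731445) (216, 147, 28, 28) (263, 222, 27, 29)
ram top at .045  [[ 0.64790133 -0.01125798  0.045     ]]
gauge [0.625 0.171 0.02 ]
stand [ 0.449 -0.314  0.02 ]
ram [ 0.651 -0.011  0.02 ]
bowl [0.462 0.322 0.02 ]
jar [0.727 0.339 0.02 ]
cutter [ 0.708 -0.185  0.02 ]
```

View pics/c1.png

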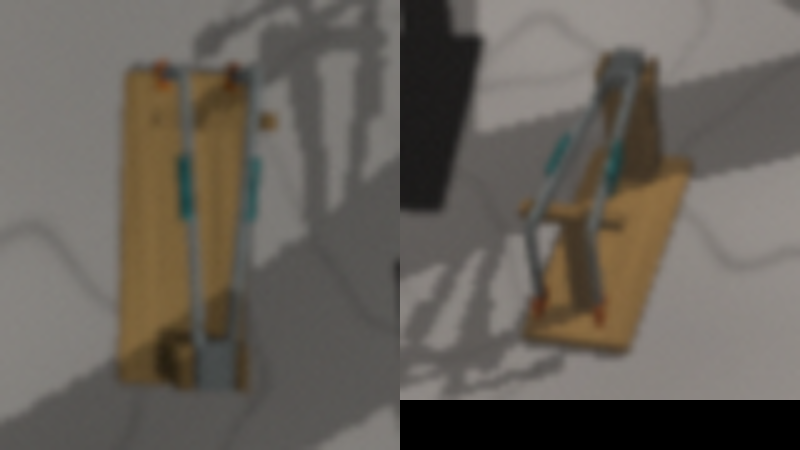

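The crop shows the teal plates at top-view pixels (337.2,227.4) and (350.4,227.6). In the scene view they are at (193,162.4) and (182,160.6). The tips point away from the robot, so the tweezers' yaw is about 0.

```bash
python3 - <<'E'
from h import *
CT,CS=cam('top'),cam('scene')
L,e=tri([CT,CS],[(337.2,227.4),(193,162.4)]);Rr,f=tri([CT,CS],[(350.4,227.6),(182,160.6)])
print(L,e,Rr,f,(L+Rr)/2,(L-Rr))
print('tips',onz(CT,[(332.4,205),(346.6,205)],.037),'heel',onz(CT,[(300+217/5,190+365/5)],.107))
E
```

```text
[ 0.47163433 -0.29349721  0.104209  ] [0.002078691445017442, 0.002078691445017426] [ 0.47187013 -0.32771206  0.10666771] [0.0016594855489374383, 0.001659485548937514] [ 0.47175223 -0.31060464  0.10543836] [-0.0002358   0.03421485 -0.00245871]
tips [[ 0.53137605 -0.29453347  0.037     ]
 [ 0.53213712 -0.33353268  0.037     ]] heel [[ 0.38075024 -0.31206543  0.107     ]]
```

Emit:
servo_tool:
  moves:
    - [1,0.7,0.1,-0.01]
    - [3,2.1,0.3,-0.04]
    - [6,4.2,0.5,-0.07]
    - [9,6.3,0.7,-0.1]
    - [12,8.4,0.9,-0.13]
    - [15,10.5,1.1,-0.16]
    - [18,12.6,1.3,-0.19]
    - [21,14.6,1.5,-0.22]
    - [24,16.6,1.7,-0.25]
    - [27,18.7,1.9,-0.28]
    - [29,20.1,2,-0.295]
    - [30.2,21,2,-0.302]
    - [30.9,21.4,2,-0.302]
    - [30.9,21.4,2,-0.302]
    - [30.9,21.4,2,-0.302]
    - [30.9,21.4,2,-0.302]
  claw: 0

```text
time: 1.43
ee_pos: [0.4717, -0.3118, 0.2512]
tcp_rot: [-180.0, 0.0, -0.1]
wrist_force: [0.5, -0.3, -0.5]
opening: 0.0853
grasp_force: 0.0
```

```bash
python3 - <<'E'
from h import *
import pickle
o=get_obs(); im=camera('wrist'); pickle.dump((o,im),open('w1.pkl','wb')); cv2.imwrite('pics/w1.png',im[:,:,::-1]); print(o['ee_pos'],o['tcp_rot'],o['time'])
print(proj(cam('wrist',o),[[.472,-.293,.1],[.472,-.329,.1]]))
E
```

```text
[ 0.47168479 -0.31179249  0.25122212] [-1.79999771e+02  2.35797626e-02 -5.39627461e-02] 1.4333
[[241.9962325  177.90202851]
 [273.2344687  177.88857085]]
```

View pics/w1.png

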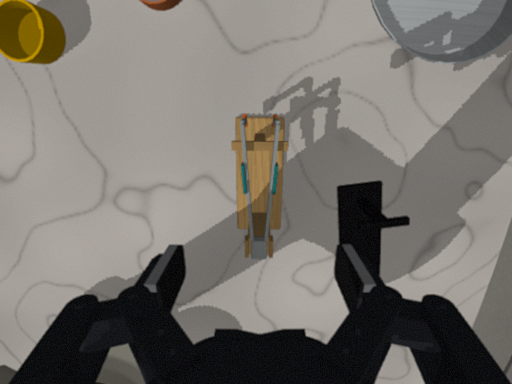

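The wrist view shows the plates at (244,178) and (275,178), with the fingers clear on both sides. The prediction is within 2 px. I'll go lower for a second view.

Emit:
servo_tool:
  moves:
    - [0,0,-1,0]
    - [0,-0.1,-3,0]
    - [0,-0.1,-5,0]
    - [0,-0.1,-6.4,0]
    - [0,-0.1,-7,0]
    - [0,-0.1,-7,0]
    - [0,-0.1,-7,0]
    - [0,-0.1,-7,0]

```text
time: 2.15
ee_pos: [0.4726, -0.3125, 0.1824]
tcp_rot: [179.9, -0.1, -0.0]
wrist_force: [-0.7, 0.1, -0.3]
opening: 0.0854
grasp_force: 0.0
```

```bash
python3 - <<'E'
from h import *
import pickle
o=get_obs(); im=camera('wrist'); pickle.dump((o,im),open('w2.pkl','wb')); cv2.imwrite('pics/w2.png',im[:,:,::-1])
print(o['ee_pos'],o['tcp_rot'])
V=[]
for f in('w1.pkl','w2.pkl'):
    ob,im=pickle.load(open(f,'rb')); C=cam('wrist',ob)
    m=mask(im,(80,110,40),(100,255,255),(200,90,320,260)); n,l,s,c=cv2.connectedComponentsWithStats(m)
    i=[k for k in range(1,n) if s[k,4]>30]; i.sort(key=lambda k:c[k][0]); P=[c[k] for k in i]; print('teal',[ (s[k].tolist()) for k in i])
    mo=mask(im,(5,170,90),(14,255,255),(200,60,330,140)); n,l,s,c=cv2.connectedComponentsWithStats(mo); print('orange',[(s[k].tolist(),c[k].round(1)) for k in range(1,n) if s[k,4]>4])
    Q=onz(C,P,.1);print(Q.round(4)); V.append((C,P))
for k in(0,1): print(tri([v[0] for v in V],[v[1][k] for v in V]))
E
```

```text
[ 0.47262337 -0.31251511  0.18239234] [ 1.79949437e+02 -7.27770241e-02 -3.04245590e-02]
teal [[242, 164, 5, 29, 74], [272, 164, 6, 30, 75]]
orange [([243, 115, 3, 3, 8], array([244.1, 115.9])), ([274, 115, 3, 3, 7], array([274.7, 116. ])), ([245, 124, 3, 3, 5], array([246. , 125.2]))]
[[ 0.4716 -0.2949  0.1   ]
 [ 0.4705 -0.3307  0.1   ]]
teal [[235, 182, 7, 38, 129], [275, 182, 7, 38, 136]]
orange [([238, 118, 5, 5, 17], array([239.9, 119.9])), ([276, 119, 4, 4, 15], array([277.6, 120.4])), ([241, 131, 3, 3, 8], array([242.1, 132.1]))]
[[ 0.4708 -0.2946  0.1   ]
 [ 0.4703 -0.3309  0.1   ]]
(array([ 0.47424164, -0.29542054,  0.10914621]), [3.306326900681437e-05, 3.3063269006890946e-05])
(array([ 0.47135608, -0.33057418,  0.10289413]), [8.420999042197362e-05, 8.420999042205259e-05])
```

View pics/w2.png

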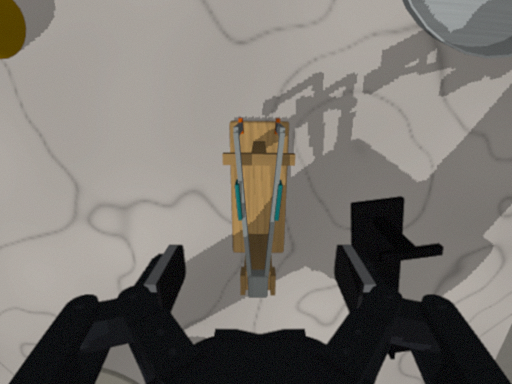

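The second view agrees with the first: the tweezers' origin is at about (0.471, -0.3128, 0.10) with yaw near 0. I'll descend with the fingers open, then close in stages.

Emit:
servo_tool:
  moves:
    - [-0.1,0,-1,0]
    - [-0.1,0,-2.5,0]
    - [-0.1,0,-4,0]
    - [-0.1,0,-5.5,0]
    - [-0.1,0,-7,0]
    - [-0.1,0,-8.3,0]
    - [-0.1,0,-9.4,0]
    - [-0.1,0,-10,0]
    - [-0.1,0,-10.2,0]
    - [-0.1,0,-10.2,0]
    - [-0.1,0,-10.2,0]

```text
time: 3.12
ee_pos: [0.4718, -0.3123, 0.08]
tcp_rot: [180.0, -0.0, -0.0]
wrist_force: [-0.5, 0.3, 0.2]
opening: 0.0855
grasp_force: 0.0
```

Emit:
servo_tool:
  moves:
    - [0,0,0,0]
    - [0,0,0,0]
    - [0,0,0,0]
    - [0,0,0,0]
    - [0,0,0,0]
    - [0,0,0,0]
    - [0,0,0,0]
    - [0,0,0,0]
    - [0,0,0,0]
    - [0,0,0,0]
    - [0,0,0,0]
    - [0,0,0,0]
  claw: 0.5
  force: 40

```text
time: 4.12
ee_pos: [0.4715, -0.3121, 0.0793]
tcp_rot: [-180.0, 0.0, -0.0]
wrist_force: [0.2, -0.2, -0.7]
opening: 0.0427
grasp_force: 0.0
```

Emit:
servo_tool:
  moves:
    - [0,0,-0.1,0]
    - [0,0,-0.1,0]
    - [0,0,-0.1,0]
    - [0,0,-0.1,0]
    - [0,0,-0.1,0]
    - [0,0,-0.1,0]
    - [0,0,-0.1,0]
    - [0,0,-0.1,0]
  claw: 0.63

```text
time: 4.78
ee_pos: [0.472, -0.3126, 0.0795]
tcp_rot: [179.9, -0.1, -0.0]
wrist_force: [-0.1, 0.2, 6.2]
opening: 0.0319
grasp_force: 8.4
```

```bash
python3 - <<'E'
from h import *
import pickle
o=get_obs(); im=camera('wrist'); pickle.dump((o,im),open('w3.pkl','wb')); cv2.imwrite('pics/w3.png',im[:,:,::-1])
print(o['ee_pos'],o['tcp_rot'],o['opening'],o['grasp_force'])
E
```

```text
[ 0.47203062 -0.31262363  0.07947641] [ 1.79921299e+02 -1.02741431e-01 -2.02304703e-02] 0.03191942158788806 8.436579859117046
```

View pics/w3.png

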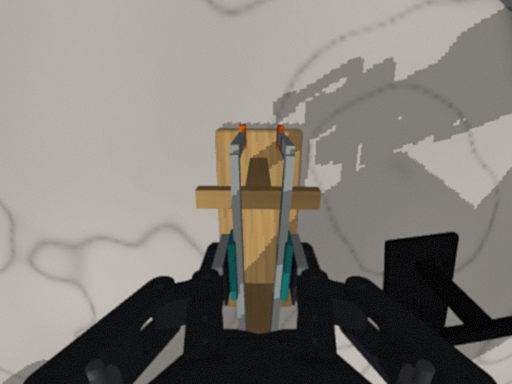

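The view shows both pads on the teal plates, with the tips at about (242,130) and (281,130). The grip is good, so I'll lift straight up, then carry to above the ramekin.

Emit:
servo_tool:
  moves:
    - [0,0,0.3,0]
    - [0,0,0.9,0]
    - [0,0,1.7,0]
    - [0,0,2.6,0]
    - [0,0,3.5,0]
    - [0,0,4.4,0]
    - [0,0,5.3,0]
    - [0,0,6.2,0]
    - [0,0,7.1,0]
    - [0,0,7.8,0]
    - [0,0,8.2,0]
    - [0,0,8.3,0]
    - [0,0,8.3,0]
    - [0,0,8.3,0]

```text
time: 6.0
ee_pos: [0.4714, -0.312, 0.1608]
tcp_rot: [-180.0, 0.0, -0.0]
wrist_force: [-0.8, -0.4, -1.7]
opening: 0.0322
grasp_force: 6.5
```

Emit:
servo_tool:
  moves:
    - [0.2,0.5,0,0]
    - [0.6,1.5,0,0]
    - [1.2,3,0,0]
    - [2,5,0,0]
    - [2.8,7.2,0,0]
    - [3.6,9.4,0,0]
    - [4.5,11.6,0,0]
    - [5.3,13.8,0,0]
    - [6.2,16,0,0]
    - [7,18.2,0,0]
    - [7.9,20.4,0,0]
    - [8.7,22.6,0,0]
    - [9.6,24.8,0,0]
    - [10.4,26.8,0,0]
    - [11,28.4,0,0]
    - [11.4,29.5,0,0]
    - [11.7,30.2,0,0]
    - [11.7,30.2,0,0]
    - [11.7,30.2,0,0]
    - [11.7,30.2,0,0]

```text
time: 7.67
ee_pos: [0.5882, -0.0108, 0.1613]
tcp_rot: [180.0, 0.0, -0.0]
wrist_force: [-0.1, -0.2, -0.7]
opening: 0.0316
grasp_force: 6.5
```

```bash
python3 - <<'E'
from h import *
import pickle
o=get_obs(); im=camera('wrist'); pickle.dump((o,im),open('w4.pkl','wb')); s=camera('scene')
print(o['ee_pos'],o['tcp_rot'],o['opening'],o['grasp_force'],o['wrist_force'],o['torque'])
C=cam('wrist',o)
for n,m in (('or',mask(im,(3,150,60),(14,255,255))),('ye',mask(im,(18,120,60),(35,255,255)))):
    k,l,st,c=cv2.connectedComponentsWithStats(m); print(n,[(st[i].tolist(),c[i].round(1).tolist()) for i in range(1,k) if st[i,4]>12])
print(proj(C,[o['ee_pos']+[.059,.01,-.052],o['ee_pos']+[.059,-.01,-.052]]))
cv2.imwrite('pics/w4.png',np.hstack([im,cv2.resize(s[160:304,200:392],None,fx=2,fy=2.6667)[:,:288]])[:,:,::-1])
E
```

```text
[ 0.58824539 -0.01077238  0.16128287] [ 1.79985894e+02  9.25615771e-03 -4.71861711e-02] 0.031621707627594975 6.514916421147063 [-0.12305223 -0.20997291 -0.74243771] [-0.01840448 -0.01686548 -0.01147134]
or [([394, 28, 76, 75, 1201], [432.6, 63.7]), ([56, 100, 52, 19, 211], [78.7, 104.7]), ([106, 104, 21, 15, 111], [118.2, 108.6]), ([59, 119, 4, 23, 40], [60.5, 130.9]), ([120, 119, 8, 32, 109], [123.3, 132.0]), ([239, 124, 6, 7, 39], [241.7, 127.0]), ([277, 125, 6, 7, 36], [279.9, 128.0]), ([276, 139, 4, 11, 15], [276.7, 144.7]), ([61, 143, 5, 20, 34], [63.1, 152.8]), ([120, 146, 11, 45, 169], [125.6, 170.4]), ([64, 165, 11, 21, 42], [66.6, 176.0]), ([84, 184, 18, 5, 33], [92.1, 185.6]), ([102, 186, 19, 4, 36], [111.8, 187.5])]
ye [([220, 86, 79, 80, 4213], [258.9, 122.8]), ([436, 218, 76, 158, 4504], [477.6, 275.3])]
[[243.83150987 137.3962233 ]
 [271.27867611 137.38245034]]
```

View pics/w4.png

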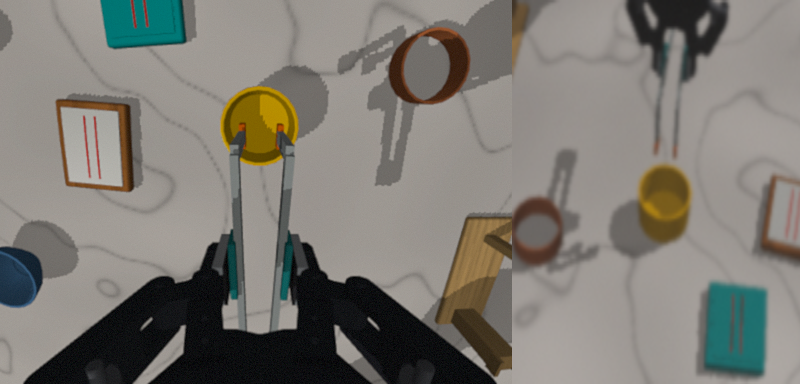

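The wrist view shows the tips' bottoms at about (242,127) and (280,128), over the ramekin, which is centred near (259,125). The gauge lines are at (86,147) and (97,147).

```bash
python3 - <<'E'
from h import *
import pickle
o,im=pickle.load(open('w4.pkl','rb'));C=cam('wrist',o);CT=cam('top');T=cv2.imread('pics/top0.png')[:,:,::-1].copy()
y=big(mask(im,(18,120,60),(35,255,255),(200,70,320,180)));
print('rim w4',onz(C,[(220,126),(299,126),(259.5,86),(259.5,165.5)],.045).round(4))
print('top',onz(CT,[(229.72,160.14)],.045))
e=o['ee_pos']
for z in(-.045,-.05,-.055): print(z,'tip front bottom pred',proj(C,[e+[.067,.013,z],e+[.067,-.013,z]]).round(1).tolist(), onz(C,[(242,124.5),(280,125.5)],e[2]+z).round(4).tolist())
# gauge lines
Vs=[]
for nm,CC,I,box in(('w',C,im,(74,112,112,182)),('t',CT,T,(152,153,176,183))):
    a=I[:,:,0].astype(float)-I[:,:,1]
    x0,y0,x1,y1=box; sub=a[y0:y1,x0:x1]; m=(sub>np.median(sub)+(25 if nm=='w' else 12)).astype(np.uint8); k,l,st,c=cv2.connectedComponentsWithStats(m)
    L=[]
    for i in range(1,k):
        if st[i,3]>15:
            ys,xs=np.nonzero(l==i); w=sub[ys,xs]; L.append((np.average(xs,weights=w)+x0,np.average(ys,weights=w)+y0,st[i].tolist()))
            P=onz(CC,np.c_[xs+x0,ys+y0],.016); f=np.polyfit(P[:,0],P[:,1],1); print(nm,st[i],P.mean(0).round(4),P.min(0).round(4),P.max(0).round(4),'slope',np.degrees(np.arctan(f[0])))
    Vs.append(np.mean([l[:2] for l in L],0)); print(Vs[-1])
print(tri([C,CT],Vs))
# tile outline
for CC,I,b in((C,im,(45,90,145,200)),(CT,T,(140,140,190,195))):
    g=I.astype(float); m=mask(I,(0,90,30),(20,255,255),b); h=cv2.convexHull(np.vstack(cv2.findContours(m,cv2.RETR_EXTERNAL,cv2.CHAIN_APPROX_NONE)[0])); r=cv2.minAreaRect(h); P=onz(CC,cv2.boxPoints(r),.016);print(P.round(3).tolist(),P.mean(0))
E
```

```text
rim w4 [[ 0.6501  0.0256  0.045 ]
 [ 0.6501 -0.05    0.045 ]
 [ 0.6861 -0.0122  0.045 ]
 [ 0.6113 -0.0122  0.045 ]]
top [[ 0.64790281 -0.01124719  0.045     ]]
-0.045 tip front bottom pred [[238.7, 127.1], [276.2, 127.1]] [[0.657, -0.0001, 0.1163], [0.6563, -0.0264, 0.1163]]
-0.05 tip front bottom pred [[239.3, 126.4], [275.8, 126.4]] [[0.6566, 0.0003, 0.1113], [0.6559, -0.0268, 0.1113]]
-0.055 tip front bottom pred [[239.8, 125.9], [275.4, 125.8]] [[0.6562, 0.0006, 0.1063], [0.6555, -0.0272, 0.1063]]
w [  9   3   8  63 162] [0.6269 0.1811 0.016 ] [0.5919 0.1766 0.016 ] [0.6612 0.186  0.016 ] slope -5.63651782792056
w [ 19   4   8  63 165] [0.6266 0.1691 0.016 ] [0.5906 0.1647 0.016 ] [0.6599 0.1736 0.016 ] slope -5.611223364206245
[ 91.39822743 146.28745686]
t [ 6  3  5 25 53] [0.6249 0.1817 0.016 ] [0.5918 0.1775 0.016 ] [0.6588 0.1874 0.016 ] slope -5.232572728250282
t [11  3  5 25 54] [0.6254 0.1695 0.016 ] [0.592 0.164 0.016] [0.659  0.1739 0.016 ] slope -5.697631168681026
t [21 11  3 19 34] [0.6061 0.1421 0.016 ] [0.587  0.1401 0.016 ] [0.6372 0.1458 0.016 ] slope -2.3247332182949494
[166.52496673 170.59792642]
(array([0.62322615, 0.16588998, 0.02475113]), [0.006313610145665401, 0.0063136101456656])
[[0.678, 0.206, 0.016], [0.678, 0.124, 0.016], [0.575, 0.135, 0.016], [0.571, 0.227, 0.016]] [0.62556514 0.17305035 0.016     ]
[[0.58, 0.218, 0.016], [0.679, 0.209, 0.016], [0.67, 0.13, 0.016], [0.572, 0.14, 0.016]] [0.62544208 0.17413648 0.016     ]
```

The tips are centred on the rim to within about 2 mm. The mark is at about (0.626, 0.175) with yaw -5.6°. Next I'll dip so the tips reach z≈0.022, then draw out.

Emit:
servo_tool:
  moves:
    - [0.1,0.1,-0.5,0]
    - [0.1,0.1,-1.5,0]
    - [0.1,0.1,-2.6,0]
    - [0.1,0.1,-3.7,0]
    - [0.1,0.1,-4.8,0]
    - [0.1,0.1,-5.9,0]
    - [0.1,0.1,-7,0]
    - [0.1,0.1,-8,0]
    - [0.1,0.1,-8.6,0]
    - [0.1,0.1,-8.9,0]
    - [0.1,0.1,-9,0]
    - [0.1,0.1,-9,0]
    - [0.1,0.1,-9,0]
    - [0.1,0.1,-9,0]
    - [0.1,0.1,-9,0]

```text
time: 9.02
ee_pos: [0.5898, -0.0091, 0.0718]
tcp_rot: [180.0, -0.0, -0.0]
wrist_force: [0.3, 0.3, -1.1]
opening: 0.0319
grasp_force: 6.5
```

```bash
python3 - <<'E'
from h import *
import pickle
o=get_obs(); im=camera('wrist'); s=camera('scene');t=camera('top')
pickle.dump((o,im,s),open('w5.pkl','wb'))
print(o['ee_pos'],o['tcp_rot'],o['opening'],o['grasp_force'],o['wrist_force'])
cv2.imwrite('pics/w5.png',np.hstack([im,cv2.resize(s[190:286,240:312],None,fx=4,fy=4)])[:,:,::-1])
E
```

```text
[ 0.58976487 -0.00913367  0.07181733] [ 1.79999498e+02 -4.77956915e-02 -1.06964525e-02] 0.03186429343807182 6.517785419127904 [ 0.33442567  0.33749286 -1.14276904]
```

View pics/w5.png

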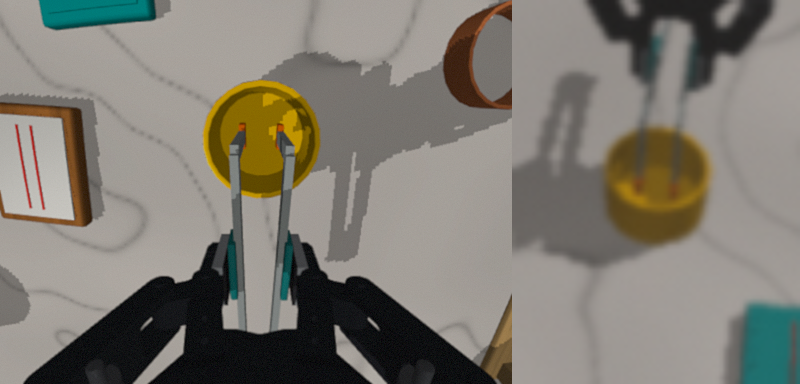

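Both tips are well inside the ramekin, at (242,130) and (280,131), without touching it. I'll go 4 mm deeper for margin, draw straight out, then carry to the gauge.

Emit:
servo_tool:
  moves:
    - [0,0,-0.2,0]
    - [0,0,-0.4,0]
    - [0,0,-0.4,0]
    - [0,0,-0.4,0]
    - [0,0,-0.4,0]
    - [0,0,0,0]
    - [0,0,1,0]
    - [0,0,2.1,0]
    - [0,0,3.2,0]
    - [0,0,4.3,0]
    - [0,0,5.4,0]
    - [0,0,6.5,0]
    - [0,0,7.4,0]
    - [0,0,7.9,0]
    - [0,0,8,0]
    - [0,0,8,0]
    - [0,0,8,0]

```text
time: 10.58
ee_pos: [0.5893, -0.0091, 0.1507]
tcp_rot: [180.0, 0.1, -0.0]
wrist_force: [-0.3, -0.4, 0.5]
opening: 0.0316
grasp_force: 6.5
```

Emit:
servo_tool:
  moves:
    - [-0.1,0.5,0,0]
    - [-0.2,1.5,0,-0.01]
    - [-0.4,3,0,-0.02]
    - [-0.6,4.7,0,-0.03]
    - [-0.8,6.5,0,-0.04]
    - [-1,8.3,0,-0.05]
    - [-1.2,10.1,0,-0.06]
    - [-1.4,11.9,0,-0.07]
    - [-1.6,13.7,0,-0.08]
    - [-1.8,15.5,0,-0.09]
    - [-2,17.1,-0.5,-0.098]
    - [-2.1,18.2,-1.2,-0.098]
    - [-2.2,18.8,-2,-0.098]
    - [-2.2,19,-2.8,-0.098]
    - [-2.2,19,-3.4,-0.098]
    - [-2.2,19,-3.6,-0.098]
    - [-2.2,19,-3.6,-0.098]
    - [-2.2,19,-3.6,-0.098]
    - [-2.2,19,-3.6,-0.098]

```text
time: 12.17
ee_pos: [0.5625, -0.0096, 0.1221]
tcp_rot: [-178.2, 0.1, -1.8]
wrist_force: [0.6, -0.6, -0.4]
opening: 0.0316
grasp_force: 6.5
```

```bash
cat > look.py <<'E'
from h import *
import sys
n=sys.argv[1]; o=get_obs(); im=camera('wrist'); s=camera('scene'); t=camera('top'); np.savez(f'{n}.npz',im=im,s=s,t=t)
print(o['time'],o['ee_pos'],o['tcp_rot'],o['opening'],o['grasp_force'],o['wrist_force'])
C=cam('wrist',o)
a=im[:,:,0].astype(int)-im[:,:,1]
crop=im[60:260,160:360]; cv2.imwrite(f'pics/{n}.png',np.hstack([cv2.resize(crop,(600,600),interpolation=2),cv2.resize(s[205:265,316:336+0],(200,600),interpolation=2)])[:,:,::-1])
h=cv2.cvtColor(im,cv2.COLOR_RGB2HSV); k,l,st,c=cv2.connectedComponentsWithStats(((a>40)&(h[:,:,1]>140)).astype(np.uint8))
for i in range(1,k):
    if st[i,4]>15 and 150<c[i][0]<370 and c[i][1]<260: print(st[i].tolist(),c[i].round(1).tolist(),np.median(h[l==i],0))
e=o['ee_pos'];Rz=R.from_euler('z',o['tcp_rot'][2],degrees=True).as_matrix()
print('mark ends pred px',proj(C,[[.6262+s1*.035*np.cos(np.radians(-5.6))-s2*.006*np.sin(np.radians(-5.6)),.1753+s1*.035*np.sin(np.radians(-5.6))+s2*.006*np.cos(np.radians(-5.6)),.016] for s1 in(1,-1) for s2 in(1,-1)]).round(1).tolist())
E
python3 look.py g1
```

```text
12.1667 [ 0.56246964 -0.00961822  0.12206495] [-1.78207545e+02  7.99296232e-02 -1.82996696e+00] 0.03163406915395969 6.516063347517047 [ 0.64441164 -0.61946995 -0.44353558]
[214, 48, 92, 77, 405] [254.1, 69.3] [ 23. 255. 186.]
[262, 63, 33, 49, 1010] [277.9, 86.9] [ 23. 255. 186.]
[287, 101, 19, 35, 93] [297.9, 119.4] [ 23. 255. 186.]
[238, 123, 8, 8, 59] [241.3, 126.5] [ 13. 255. 139.]
[276, 124, 9, 8, 58] [280.0, 127.3] [ 13.  255.  145.5]
[226, 128, 9, 9, 18] [230.5, 132.1] [ 23. 255. 190.]
[243, 136, 36, 13, 97] [262.6, 143.3] [ 23. 255. 185.]
mark ends pred px [[59.4, 94.8], [71.1, 95.2], [69.8, 166.9], [80.8, 167.7]]
```

View pics/g1.png

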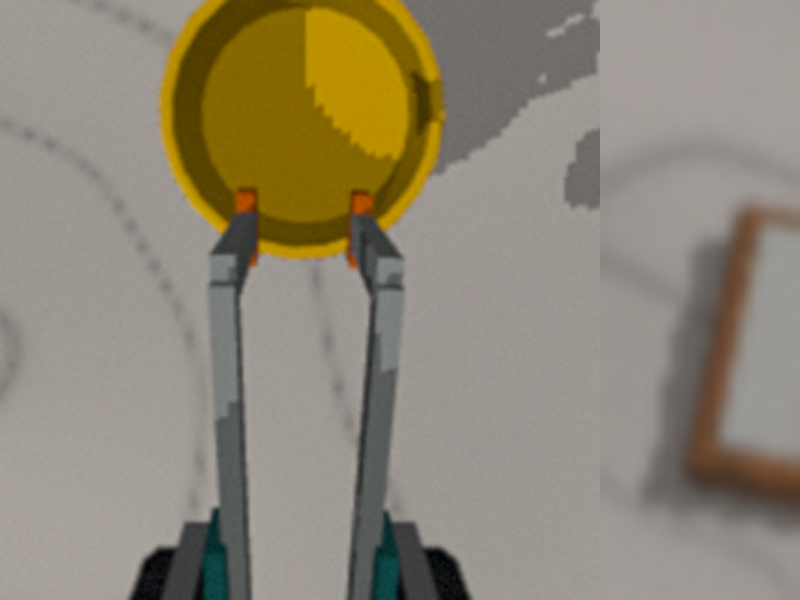

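The tool did not travel in y: it is at y≈-0.01, slightly tilted, with the tips over the ramekin's edge at (241,127) and (280,127) but above it. I'll check the joints before moving on.

```bash
python3 - <<'E'
from workcell import *
o=get_obs()
for k in('time','q','qd','joint_efforts','ee_pos','tcp_rot','torque','wrist_force'): print(k,o[k].round(3) if hasattr(o[k],'round') else o[k])
E
```

```text
time 12.3167
q [ -1.892   5.971  -0.896  83.193   1.791 179.942]
qd [-0.058 -0.166  0.482  0.106  0.052 -0.034]
joint_efforts [ 5.0000e-03 -5.3745e+01  4.6952e+01 -5.0000e-03  1.0800e-01  1.0000e-03]
ee_pos [ 0.563 -0.01   0.122]
tcp_rot [-1.78209e+02  5.80000e-02 -1.83400e+00]
torque [-0.046 -0.04   0.004]
wrist_force [ 0.488 -0.143 -1.336]
```

Emit:
servo_tool:
  moves:
    - [0,0,0,0]
    - [0,0,0,0]
    - [0,0,0,0]

```text
time: 12.57
ee_pos: [0.5628, -0.0098, 0.1227]
tcp_rot: [-178.2, 0.0, -1.8]
wrist_force: [0.4, -0.4, -0.5]
opening: 0.0318
grasp_force: 6.5
```

```bash
python3 - <<'E'
from workcell import *
o=get_obs()
for k in('time','q','qd','joint_efforts','ee_pos','tcp_rot'): print(k,o[k].round(3) if hasattr(o[k],'round') else o[k])
E
```

```text
time 12.5667
q [ -1.901   5.968  -0.874  83.199   1.79  179.943]
qd [-0.098 -0.008 -0.028  0.118 -0.087  0.015]
joint_efforts [ 1.4000e-02 -5.3994e+01  4.7348e+01  3.5000e-02  1.0900e-01  1.0000e-03]
ee_pos [ 0.563 -0.01   0.123]
tcp_rot [-1.7821e+02  4.0000e-02 -1.8440e+00]
```

Joint 6 has hit its +180° limit, so the gauge needs the "other way round": tool yaw 174.4°, with the tips pointing toward the robot. I'll raise first, then turn CCW in small increments and check which pose the shifts are counted from.

Emit:
servo_tool:
  moves:
    - [0,0,0.5,0]
    - [0,0,1.5,0]
    - [0,0,2.5,0]
    - [0,0,3.5,0]
    - [0,0,4,0]
    - [0,0,4,0.05]
    - [0,0,4,0.1]
    - [0,0,4,0.15]
    - [0,0,4,0.2]
    - [0,0,4,0.2]
    - [0,0,4,0.2]

```text
time: 13.48
ee_pos: [0.5628, -0.0098, 0.163]
tcp_rot: [-178.2, 0.0, 9.5]
wrist_force: [-0.4, -0.2, -0.7]
opening: 0.0317
grasp_force: 6.5
```

```bash
python3 - <<'E'
from workcell import *
o=get_obs()
for k in('time','q','ee_pos','tcp_rot'): print(k,o[k].round(3) if hasattr(o[k],'round') else o[k])
E
```

```text
time 13.4833
q [ -1.878   6.264   3.884  88.006   1.744 168.589]
ee_pos [ 0.563 -0.01   0.163]
tcp_rot [-1.78214e+02  3.30000e-02  9.52700e+00]
```

Shifts count from the achieved pose, though a small 1.8° roll about the tool's x axis has stayed; I'll allow for it when aligning. Now I'll turn the rest of the way at a safe height.

Emit:
servo_tool:
  moves:
    - [0,0,0,0.03]
    - [0.1,0.2,0,0.08]
    - [0.3,0.5,0,0.16]
    - [0.6,1,0,0.25]
    - [0.9,1.6,0,0.34]
    - [1.2,2.2,0,0.43]
    - [1.6,2.9,0,0.52]
    - [2,3.6,0,0.61]
    - [2.4,4.3,0,0.7]
    - [2.8,5,0,0.79]
    - [3.2,5.7,0,0.88]
    - [3.6,6.4,0,0.97]
    - [4,7.1,0,1.06]
    - [4.3,7.7,0,1.15]
    - [4.6,8.2,0,1.24]
    - [4.8,8.6,0,1.33]
    - [4.9,8.8,0,1.42]
    - [5,9,0,1.5]
    - [5,9,0,1.56]
    - [5,9,0,1.6]

```text
time: 15.15
ee_pos: [0.6127, 0.0804, 0.1626]
tcp_rot: [-178.2, 0.1, 101.4]
wrist_force: [0.3, -0.3, -0.5]
opening: 0.0316
grasp_force: 6.5
```

Emit:
servo_tool:
  moves:
    - [0,0,0,0.03]
    - [0.1,0.2,0,0.08]
    - [0.2,0.6,0,0.16]
    - [0.4,1.2,0,0.25]
    - [0.6,1.8,0,0.34]
    - [0.8,2.5,0,0.43]
    - [1,3.2,0,0.52]
    - [1.2,3.9,0,0.61]
    - [1.4,4.6,0,0.7]
    - [1.7,5.3,0,0.79]
    - [2,6,0,0.88]
    - [2.2,6.6,0,0.97]
    - [2.4,7.2,0,1.06]
    - [2.6,7.7,0,1.14]
    - [2.7,8,0,1.21]
    - [2.7,8,0,1.26]
    - [2.7,8,0,1.278]
    - [2.7,8,0,1.278]
    - [2.7,8,0,1.278]

```text
time: 16.73
ee_pos: [0.6396, 0.1601, 0.1626]
tcp_rot: [-178.2, 0.1, 174.4]
wrist_force: [-0.3, -0.2, -1.4]
opening: 0.0317
grasp_force: 6.5
```

```bash
python3 - <<'E'
from workcell import *
o=get_obs()
for k in('time','q','ee_pos','tcp_rot','opening','grasp_force'): print(k,o[k].round(3) if hasattr(o[k],'round') else o[k])
E
```

```text
time 16.7333
q [14.791 20.169 20.316 90.712 -1.699 20.422]
ee_pos [0.64  0.16  0.163]
tcp_rot [-1.78211e+02  6.20000e-02  1.74378e+02]
opening 0.031738739775851704
grasp_force 6.516303533571772
```

Emit:
servo_tool:
  moves:
    - [0.3,0.1,-0.3,0]
    - [0.8,0.2,-0.9,0]
    - [1.5,0.3,-1.7,0]
    - [2.2,0.4,-2.6,0]
    - [2.9,0.6,-3.5,0]
    - [3.6,0.7,-4.4,0]
    - [4.1,0.8,-5.1,0]
    - [4.4,0.9,-5.6,0]
    - [4.5,0.9,-5.8,0]
    - [4.5,0.9,-5.8,0]
    - [4.5,0.9,-5.8,0]
    - [4.5,0.9,-5.8,0]

```text
time: 17.73
ee_pos: [0.6847, 0.1693, 0.1053]
tcp_rot: [-178.2, 0.1, 174.5]
wrist_force: [-0.6, -0.9, -1.0]
opening: 0.0317
grasp_force: 6.5
```

```bash
python3 look.py g2; python3 - <<'E'
from h import *
s=np.load('g2.npz')['s'];im=np.load('g2.npz')['im']
cv2.imwrite('pics/g2.png',np.hstack([im,cv2.resize(s[190:286,305:377],None,fx=4,fy=4)])[:,:,::-1]);print(get_obs()['q'])
E
```

```text
17.7333 [0.68469329 0.16929292 0.10528779] [-1.78225637e+02  1.06667577e-01  1.74513322e+02] 0.031721432140909646 6.5145711923833005 [-0.6191156  -0.86338246 -0.98464217]
[219, 71, 93, 114, 1671] [269.5, 105.6] [ 14. 187. 116.]
[257, 89, 2, 82, 115] [257.3, 122.8] [  1. 203. 163.]
[270, 89, 3, 82, 127] [271.1, 129.7] [  1. 183. 163.]
[239, 123, 6, 8, 44] [241.7, 126.6] [ 12.5 255.  168. ]
[277, 124, 7, 8, 43] [280.0, 127.4] [ 12. 255. 169.]
[223, 175, 7, 9, 47] [225.5, 179.5] [ 14. 189. 119.]
[241, 180, 40, 5, 162] [259.8, 181.6] [ 14. 188. 123.]
mark ends pred px [[271.1, 171.2], [257.8, 171.1], [272.4, 88.8], [257.8, 88.8]]
[14.5735945  26.73659776 22.66991216 86.43867171 -1.70249421 20.07122744]
```

View pics/g2.png

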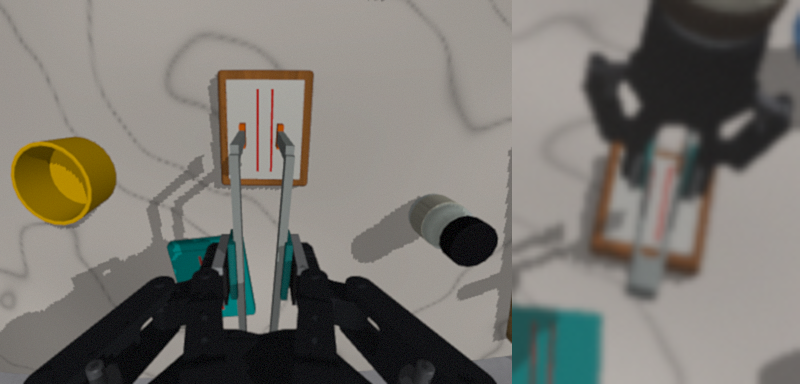

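The wrist view shows the red lines at columns 257.3 and 271.1, parallel to the legs, with the tips at (241.7,127) and (280,127). That puts the tips about 3 px off centre. I'll work out the offset and check for slip in the grip since pickup.

```bash
cat > al.py <<'E'
from h import *
import pickle,sys
o3,i3=pickle.load(open('w3.pkl','rb')); o4,i4=pickle.load(open('w4.pkl','rb'))
def tips(im):
    m=mask(im,(8,200,90),(16,255,255),(225,115,300,136)); k,l,s,c=cv2.connectedComponentsWithStats(m)
    r=[(s[i].tolist(),c[i].round(1).tolist()) for i in range(1,k) if s[i,4]>15]; return sorted(r)
print('w3',tips(i3));print('w4',tips(i4))
o=get_obs(); im=camera('wrist'); t=tips(im); print('now',t)
Rw=R.from_euler('xyz',o['tcp_rot'],degrees=True).as_matrix(); C=cam('wrist',o)
T=get_calibration('wrist')['tool_from_camera']; K,d=C[0],C[1]
ends=[(s[0]+s[2]/2-.5,s[1]-.0) for s,_ in t]
o_,r=rays((K,d,T[:3,:3],T[:3,3]),ends)
P=o_+r*((.0495-o_[2])/r[:,2])[:,None]; print('tip front bottoms, tool frame',P.round(4).tolist())
jm=P.mean(0)-[.008,0,0]; W=o['ee_pos']+Rw@jm
a=im[:,:,0].astype(int)-im[:,:,1]; h=cv2.cvtColor(im,cv2.COLOR_RGB2HSV)
m=((a>35)&((h[:,:,0]<6)|(h[:,:,0]>170))).astype(np.uint8); m[:, :225]=0;m[:,300:]=0;m[:80]=0;m[180:]=0
k,l,s,c=cv2.connectedComponentsWithStats(m); L=[]
for i in range(1,k):
    if s[i,3]>40:
        ys,xs=np.nonzero(l==i); Q=onz(C,np.c_[xs,ys],.016); f=np.polyfit(Q[:,0],Q[:,1],1); L.append(f); print(s[i].tolist(),Q.min(0).round(4),Q.max(0).round(4),'ang',np.degrees(np.arctan(f[0])).round(2))
print('jaw_mid',W.round(4),'line y at that x',[np.polyval(f,W[0]).round(4) for f in L],'tcp',o['ee_pos'].round(4),o['tcp_rot'],o['opening'],o['grasp_force'],o['time'])
E
python3 al.py
```

```text
w3 [([239, 125, 7, 7, 39], [241.8, 128.0]), ([277, 126, 7, 6, 37], [280.2, 128.6])]
w4 [([239, 123, 6, 8, 44], [241.5, 126.5]), ([277, 124, 7, 7, 43], [279.8, 127.3])]
now [([240, 124, 5, 7, 31], [242.1, 126.6]), ([278, 124, 5, 7, 32], [279.9, 127.3])]
tip front bottoms, tool frame [[0.0686, -0.0138, 0.0495], [0.0687, 0.0132, 0.0495]]
[256, 89, 3, 83, 248] [0.5908 0.1644 0.016 ] [0.6604 0.1729 0.016 ] ang -5.6
[269, 89, 5, 83, 240] [0.592  0.1761 0.016 ] [0.6614 0.1852 0.016 ] ang -5.67
jaw_mid [0.6243 0.1732 0.0557] line y at that x [np.float64(0.1688), np.float64(0.1811)] tcp [0.6847 0.1693 0.1052] [-1.78227485e+02  1.09507909e-01  1.74511570e+02] 0.031797172234480066 6.514719844562933 17.8833
```

I'll shift +1.8 mm in y and +1.5 mm in x, lower the tips to z≈0.026, then squeeze to about 26 mm.

Emit:
servo_tool:
  moves:
    - [0.1,0.1,-0.3,0]
    - [0.2,0.2,-0.9,0]
    - [0.2,0.2,-1.5,0]
    - [0.2,0.2,-2.1,0]
    - [0.2,0.2,-2.6,0]
    - [0.2,0.2,-2.9,0]
    - [0.2,0.2,-3,0]
    - [0.2,0.2,-3,0]
    - [0.2,0.2,-3,0]

```text
time: 18.68
ee_pos: [0.6867, 0.1713, 0.0747]
tcp_rot: [-178.2, 0.1, 174.5]
wrist_force: [-0.2, 0.3, -0.8]
opening: 0.0317
grasp_force: 6.5
```

Emit:
servo_tool:
  moves:
    - [0,0,0,0]
    - [0,0,0,0]
    - [0,0,0,0]
    - [0,0,0,0]
    - [0,0,0,0]
    - [0,0,0,0]
  claw: 0.69

```text
time: 19.18
ee_pos: [0.6867, 0.1713, 0.0746]
tcp_rot: [-178.2, 0.1, 174.5]
wrist_force: [-0.1, -0.4, -1.0]
opening: 0.0266
grasp_force: 9.5
```

```bash
python3 al.py; python3 look.py g3 | tail -0; python3 - <<'E'
from h import *
d=np.load('g3.npz'); a=cv2.resize(d['im'][70:220,200:320],(480,600),interpolation=2); b=cv2.resize(d['s'][200:275,305:345],(320,600),interpolation=2)
cv2.imwrite('pics/g3b.png',np.hstack([a,b])[:,:,::-1])
E
```

```text
w3 [([239, 125, 7, 7, 39], [241.8, 128.0]), ([277, 126, 7, 6, 37], [280.2, 128.6])]
w4 [([239, 123, 6, 8, 44], [241.5, 126.5]), ([277, 124, 7, 7, 43], [279.8, 127.3])]
now [([246, 124, 6, 7, 40], [248.5, 127.2]), ([271, 125, 6, 6, 35], [273.4, 127.6])]
tip front bottoms, tool frame [[0.0686, -0.0092, 0.0495], [0.0679, 0.0086, 0.0495]]
[251, 84, 4, 95, 295] [0.5905 0.1647 0.016 ] [0.6599 0.1733 0.016 ] ang -5.79
[267, 84, 5, 96, 284] [0.5916 0.1765 0.016 ] [0.6617 0.1854 0.016 ] ang -5.86
jaw_mid [0.6265 0.1752 0.025 ] line y at that x [np.float64(0.1689), np.float64(0.1807)] tcp [0.6867 0.1713 0.0746] [-1.78211297e+02  6.30734028e-02  1.74512354e+02] 0.026584914938561667 9.493856728076935 19.1833Exception ignored on flushing sys.stdout:
BrokenPipeError: [Errno 32] Broken pipe
```

View pics/g3b.png

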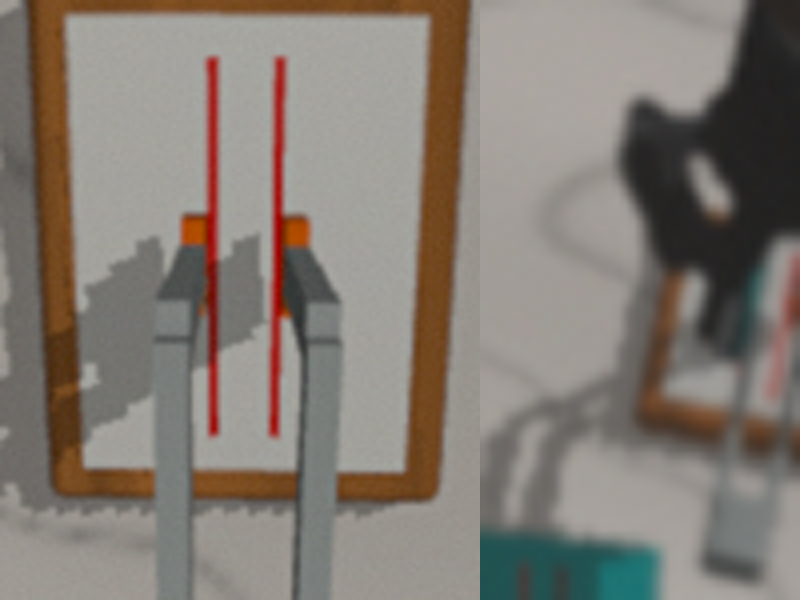

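The tips straddle the lines symmetrically, with each inner face just outside its line, giving a gap of about 13 mm. I'll squeeze 0.6 mm more and hold.

Emit:
servo_tool:
  moves:
    - [0,0,0,0]
    - [0,0,0,0]
    - [0,0,0,0]
    - [0,0,0,0]
    - [0,0,0,0]
    - [0,0,0,0]
  claw: 0.697

```text
time: 19.88
ee_pos: [0.6866, 0.1712, 0.0745]
tcp_rot: [-178.2, 0.1, 174.5]
wrist_force: [0.4, -0.5, -0.8]
opening: 0.0263
grasp_force: 9.8
```

```bash
python3 al.py|tail -5; python3 - <<'E'
from h import *
im=camera('wrist'); h=cv2.cvtColor(im,cv2.COLOR_RGB2HSV)
for r in (125,126,127,128,129): print(r,[int(x) for x in h[r,243:280,0]])
E
```

```text
now [([247, 124, 6, 7, 37], [249.3, 127.0]), ([270, 125, 6, 7, 37], [272.4, 127.6])]
tip front bottoms, tool frame [[0.0686, -0.0085, 0.0495], [0.0679, 0.0079, 0.0495]]
[251, 84, 4, 95, 279] [0.5904 0.1647 0.016 ] [0.6599 0.1733 0.016 ] ang -5.83
[267, 84, 5, 96, 283] [0.5916 0.1765 0.016 ] [0.6617 0.1853 0.016 ] ang -5.82
jaw_mid [0.6265 0.1752 0.025 ] line y at that x [np.float64(0.1689), np.float64(0.1807)] tcp [0.6866 0.1712 0.0745] [-1.78208612e+02  5.69382995e-02  1.74511312e+02] 0.02625187781823663 9.811592996120453 19.8833
125 [23, 26, 11, 8, 12, 13, 13, 13, 12, 7, 1, 2, 5, 34, 26, 20, 21, 17, 23, 24, 30, 26, 25, 53, 8, 179, 2, 10, 14, 13, 13, 12, 11, 7, 9, 45, 30]
126 [30, 30, 12, 10, 13, 13, 13, 14, 13, 7, 0, 2, 14, 40, 25, 25, 21, 30, 30, 24, 15, 20, 30, 45, 11, 0, 3, 11, 14, 13, 13, 13, 13, 8, 14, 50, 30]
127 [45, 18, 11, 9, 13, 13, 13, 13, 12, 8, 1, 0, 15, 48, 24, 30, 18, 30, 26, 26, 30, 30, 30, 48, 5, 0, 2, 10, 13, 14, 13, 13, 13, 8, 3, 60, 24]
128 [36, 26, 10, 9, 13, 13, 13, 13, 13, 8, 1, 2, 10, 40, 30, 30, 34, 26, 20, 24, 21, 23, 25, 48, 11, 0, 3, 12, 13, 13, 13, 13, 13, 9, 9, 30, 25]
129 [38, 20, 10, 10, 13, 12, 13, 13, 13, 7, 1, 1, 15, 45, 30, 26, 25, 26, 30, 24, 23, 23, 30, 45, 10, 0, 2, 12, 14, 13, 13, 13, 13, 9, 16, 42, 30]
```

The tip spacing gives a gap of 12.4 mm, matching the finger reading of 26.25 mm. A final nudge, then hold for more than three seconds.

Emit:
servo_tool:
  moves:
    - [0,-0.04,0,0]
    - [0,-0.04,0,0]
    - [0,-0.04,0,0]
    - [0,-0.04,0,0]
    - [0,-0.04,0,0]
    - [0,-0.04,0,0]
    - [0,-0.04,0,0]
    - [0,-0.04,0,0]
  claw: 0.7

```text
time: 20.65
ee_pos: [0.6866, 0.1709, 0.0745]
tcp_rot: [-178.2, 0.1, 174.5]
wrist_force: [0.2, -0.7, -0.3]
opening: 0.0255
grasp_force: 9.9
```

```bash
python3 al.py|tail -5
```

```text
now [([247, 124, 6, 7, 39], [249.5, 127.2]), ([270, 124, 6, 7, 37], [272.3, 127.4])]
tip front bottoms, tool frame [[0.0686, -0.0085, 0.0495], [0.0686, 0.0078, 0.0495]]
[252, 84, 3, 95, 266] [0.5904 0.1643 0.016 ] [0.6599 0.1729 0.016 ] ang -5.85
[267, 84, 5, 95, 269] [0.5916 0.1762 0.016 ] [0.6609 0.185  0.016 ] ang -5.7
jaw_mid [0.6262 0.1748 0.025 ] line y at that x [np.float64(0.1686), np.float64(0.1808)] tcp [0.6866 0.1709 0.0745] [-1.78210886e+02  5.88795602e-02  1.74512976e+02] 0.02545231732769824 9.947830438613892 20.65
```

Emit:
servo_tool:
  moves:
    - [0,0,0,0]
    - [0,0,0,0]
    - [0,0,0,0]
    - [0,0,0,0]
    - [0,0,0,0]
    - [0,0,0,0]
    - [0,0,0,0]
    - [0,0,0,0]
    - [0,0,0,0]
    - [0,0,0,0]
    - [0,0,0,0]
    - [0,0,0,0]
    - [0,0,0,0]
    - [0,0,0,0]
    - [0,0,0,0]
    - [0,0,0,0]
    - [0,0,0,0]
    - [0,0,0,0]
    - [0,0,0,0]
    - [0,0,0,0]

```text
time: 22.37
ee_pos: [0.6866, 0.1709, 0.0745]
tcp_rot: [-178.2, 0.1, 174.5]
wrist_force: [1.2, -0.2, -0.8]
opening: 0.0258
grasp_force: 9.9
```

Emit:
servo_tool:
  moves:
    - [0,0,0,0]
    - [0,0,0,0]
    - [0,0,0,0]
    - [0,0,0,0]
    - [0,0,0,0]
    - [0,0,0,0]
    - [0,0,0,0]
    - [0,0,0,0]
    - [0,0,0,0]
    - [0,0,0,0]
    - [0,0,0,0]
    - [0,0,0,0]
    - [0,0,0,0]
    - [0,0,0,0]
    - [0,0,0,0]
    - [0,0,0,0]
    - [0,0,0,0]
    - [0,0,0,0]
    - [0,0,0,0]
    - [0,0,0,0]

```text
time: 24.03
ee_pos: [0.6866, 0.1708, 0.0745]
tcp_rot: [-178.2, 0.1, 174.5]
wrist_force: [-0.8, -0.5, -1.2]
opening: 0.0258
grasp_force: 9.9
```

```bash
python3 -c "
from workcell import *
print(job_done())"
```

```text
the job is handed in; nothing more can be done
None
```

I've handed the job in with the tweezers still held squeezed over the red lines. The tips were dipped to roughly 20–25 mm below the ramekin's rim and drawn out. They were then held over 3 s about 9 mm above the tile at roughly a 12 mm gap. I had to turn the tweezers round at the tile because joint 6 reached its limit, and they finished with about 1.8° of roll.

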